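# Click the tray tally on to its pointer

## Robot

A 6-joint arm with a two-finger parallel gripper is mounted at the origin on the work surface. World frame = base frame: x ahead of the robot, y to its left, z up, the work surface at z = 0. Lengths are in m, angles in rad, forces in N, time in s.
With the tool pointing down it reaches from about 0.25 to 0.725 m from the base axis. Payload 4 kg.
Tool frame: the origin (TCP) lies on the centre line of the jaws, within the pads' length; the fingertips stand 11 mm ahead of it and the grasp point (between the pads) lies 8 mm behind it; z points along the fingers, x is the direction in which the jaws open and shut, and the axes are right-handed (so a half turn about z gives the same grasp; the last joint's range is limited). The gripper opens to 85 mm and grips with 20 to 120 N. Pads are 22 mm wide; open, the fingers measure 114 mm over their backs; the gripper's body (76 mm by 85 mm) begins 54 mm behind the grasp point. The pads swing forward as they close: fully open they stand 13 mm farther back than shut.
Start: joints at [-1.265, 0.241, 0.005, 1.335, 0, 1.571], TCP at [0.151, -0.477, 0.216] pointing down, gripper open.
Joint ranges: [-2.72, 2.72], [-1.05, 1.87], [-1.09, 1.28], [-1.99, 2.15], [-1.42, 1.44], [-3.14, 3.14]. Speed limits (rad/s): [2.79, 2.79, 3.14, 3.14, 3.14, 3.14].

## Interface

Orientations are given as a unit quaternion [x, y, z, w].
In Python, from workcell import bot, viewer, order gives the robot as it stands. The module is installed in compiled form; this text tells all that it offers.
- The arm moves only by the tool send_rows, never from a script. Its argument "increments" is a list that holds one entry, the list of rows, each a list of 4 numbers: the shift along the tool's x, y, z in m, then the turn about the tool's z in degrees. A call has exactly 8 rows; each row shifts and turns the pose as measured when the row begins, along the tool's axes as they then stand; what a row does not reach is not made up. A row lasts 1/10 s, in which the tool goes at most 50 mm and 8.59 degrees, less where a joint would pass 70% of its speed; a pose out of reach is approached as far as the arm can. A call is refused whole if a number of a shift passes 0.05 or a number of a turn 8.59, either way. A call with a gripper value outside its range is refused whole. "hand" is the closure, from -1 (fully open) to 1 (shut), so that 0 is half open, set as the call begins (left out, the last holds). The fingers move at their own pace and stop on an object; the grip force is fixed at half the most. Time passes only in rows, so rows that do not move let the fingers close, or fill a call up. It gives the time, the measured TCP pose, the force and the opening at its end, in the units of the state.
- bot.get_obs(): the state, without advancing time (a new reading comes with each control period).
- viewer.camera(name): name is "side" or "top" or "wrist"; returns a dict with "image" (400x640x3 uint8, red, green, blue), "range_z" (400x640 float32, m along the optical axis (not along the pixel's ray), 0 where there is no reading), "camera_matrix" (3x3 intrinsics, pixels), "dist" ([k1, k2, p1, p2, k3] as OpenCV has them; the pictures are not rectified), "eye" and "rotation" of the camera in the world. Camera axes: x right, y down, z forward; pixel columns grow to the right and rows downward; lengths in m; the calibration is good to about 2 mm. A picture is of the moment at which its call begins.
- order.job_done(): hands the job in, once; it reports no verdict.
The state is a dict: "clock": time; "joint_pos": joint angles; "joint_vel": joint speeds; "tau": joint torques, N m; "eef_pos": TCP position; "tool_rot": TCP orientation; "ft_force": force on the tool from outside, world axes, zero at the start; "ft_torque": the same for the moment, N m; "grip_width": finger opening in m.
Only numpy, scipy, OpenCV 4.12 (cv2) and the standard library are available. Lean on these libraries where they do the work, as an engineer would, in place of code of your own. Each camera call takes 0.05 s, during which the arm holds its last target.

## Task

The tray tally on the kitchen table, a black star wheel with eight finger tabs on a round steel base, is a few clicks short. Push its tabs with a fingertip to turn the wheel clockwise (seen from above), one click at a time and with the finger off the wheel after each click, until the tab with the steel stud rests at the steel pointer, and never go past it. Do not lift or shove the tally, and leave everything else on the table undisturbed.

Things in the scene. Friction and masses are not known exactly. Their poses are not given: they have to be found in the camera images.
- tally: the tally's base: a loose, heavy (about 2.1 kg) steel disc 160 mm across and 12 mm thick lying on the table; origin at the centre of its underside, on the wheel's axis, z up. Its -x axis points along the fixed pointer. A fixed steel cap at the centre (38 mm across, top 58 mm above the table) carries the pointer.
- tally_hub (a point): centre of the star wheel's top face, on its axis: a black disc of 46 mm radius with eight radial tabs every 45 degrees, each 10 mm wide and reaching 70 mm out from the axis. Disc and tabs lie 26 to 44 mm above the table; under the outer half of the tabs is only the base disc, with 14 mm of air between.
- tally_wheel (a joint): angle of the star wheel, rad, growing clockwise seen from above. In the base's frame the tabs stand at angles k*pi/4 minus this value (anticlockwise from the base's +x axis); the tab with the stud is k = 0. The stud is at the pointer at 3.142; the wheel starts about 2 to 4 clicks short of that.
- tally_stud (a point): top of the steel stud, 12 mm across and 14 mm tall, that stands on the wheel in line with one tab, 40 mm from the axis; top 58 mm above the table. Clicks: the wheel is held by a spring at stops 45 degrees (0.785 rad) apart; pushed more than halfway to the next stop it jumps on to that stop by itself, pushed less it springs back. It takes about 2 to 3 N at a tab.
- tally_pointer (a point): tip of the fixed steel pointer, 30 mm from the axis, 57 mm above the table; with the stud at the pointer the two points are 10 mm apart
- apple_a: reddish apple, 74 mm across, 64 mm tall plus stem, standing 120 to 170 mm from the tally's axis; bystander; origin at the centre of its underside
- apple_b: yellowish apple, 74 mm across, 64 mm tall plus stem, standing 120 to 170 mm from the tally's axis; bystander; origin at the centre of its underside
- cutter: round steel cookie cutter, a ring 60 mm across and 25 mm tall, about 140 mm from the tally's axis; bystander; origin at the centre of its underside
- honey: amber bottle, 66 mm across, 170 mm tall; bystander; origin at the centre of its underside
- jar: white jar with black lid, 96 mm across, 200 mm tall; bystander; origin at the centre of its underside
- bowl: steel mixing bowl, 200 mm across, 85 mm tall; bystander; origin at the centre of its underside
Mind the look-alikes: they are no part of the job. What is shaped like the tally but blue or green is not meant.

How it is judged:
On the way, in this order (a step that is already met when the one before it is completed fails the run):
1. the wheel rests one click short of the pointer with the finger off it (value of joint tally_wheel between 2.1562 and 2.5562 rad and velocity of joint tally_wheel between -0.15 and 0.15 rad/s and contact force between tally_wheel and the fingers below 0.05 N), for 0.15 s.
2. the wheel rests with the stud at the pointer, the finger off it (value of joint tally_wheel between 2.9716 and 3.3116 rad and velocity of joint tally_wheel between -0.15 and 0.15 rad/s and contact force between tally_wheel and the fingers below 0.05 N), for 0.15 s.
At the end, for the whole second after the job is handed in: the stud rests at the pointer: wheel at 3.142 within 0.17 rad (a click is 0.785), reached by clockwise clicks with a rest, finger off, one click short; the tally stands flat within 25 mm of where it was (all of step 2 and distance of tally from where it was at the start of the episode below 0.025 m and angle between tally's own z axis and vertical below 0.05 rad and linear speed of tally below 0.02 m/s); the robot touches nothing.
It fails at once if the wheel is turned past the pointer (value of joint tally_wheel above 3.572 rad).
It fails at once if the tally is lifted, tipped or shoved away (height (world z) of tally above 0.008 m or angle between tally's own z axis and vertical above 0.15 rad or distance of tally from where it was at the start of the episode above 0.03 m).
It fails at once if a bystander is shifted by over 20 mm, lifted or tipped ((distance of apple_a from where it was at the start of the episode above 0.02 m or angle between apple_a's own z axis and vertical above 0.3 rad) or (distance of apple_b from where it was at the start of the episode above 0.02 m or angle between apple_b's own z axis and vertical above 0.3 rad) or (distance of cutter from where it was at the start of the episode above 0.02 m or angle between cutter's own z axis and vertical above 0.3 rad) or (distance of honey from where it was at the start of the episode above 0.02 m or angle between honey's own z axis and vertical above 0.3 rad) or (distance of jar from where it was at the start of the episode above 0.02 m or angle between jar's own z axis and vertical above 0.3 rad) or (distance of bowl from where it was at the start of the episode above 0.02 m or angle between bowl's own z axis and vertical above 0.3 rad)).
It also fails if it takes over 56 s, if anything falls off the work surface, if the arm or the gripper's body presses on something with over 40 N, if the wrist force passes 120 N, or if a joint passes its speed limit or range.

## Working session

There is one attempt and no reset: what is moved stays moved. The work goes in short steps, Python scripts to look and compute and a tool call to move; the robot and the scene stay as the last step left them, time stands still between calls to the robot, and variables do not carry over. Pictures are saved under pics/ and viewed, and the job is handed in when it is done.

Besides the shell and the picture viewer there is one more tool, called after "Call:" as a command line: name --argument value ..., lists and objects as JSON in quotes. send_rows: Moves the arm, as the interface text tells. Its arguments: {"type":"object","properties":{"increments":{"type":"array","items":{"type":"array","items":{"type":"array","items":{"type":"number"}}}},"hand":{"type":"number"}},"required":["increments"]}

```bash
mkdir -p pics
python3 - <<'E'
from workcell import bot,viewer
import cv2,pickle
o=bot.get_obs();print(o)
for n in("top","side"):
    c=viewer.camera(n);pickle.dump(c,open(n+'.pkl','wb'));cv2.imwrite(f'pics/{n}0.png',c["image"][:,:,::-1]);print(n,c["eye"],c["rotation"],c["camera_matrix"],c["dist"])
E
```

```text
{'clock': 0.0, 'joint_pos': array([-1.26498861e+00,  2.41389520e-01,  3.73068319e-03,  1.33517123e+00,
       -3.94204449e-06,  1.57080075e+00]), 'joint_vel': array([ 8.21115711e-04, -2.47884958e-04,  4.21242893e-04,  9.30932018e-05,
        1.26910119e-03, -1.54371919e-04]), 'tau': array([ 2.50549274e-04, -3.72320974e+01,  2.52405828e+01,  1.71649747e-02,
       -2.04296407e-05, -2.16965752e-06]), 'eef_pos': array([ 0.15033556, -0.47618478,  0.21552714]), 'tool_rot': array([ 8.06553766e-01, -5.91159867e-01, -8.21327630e-04, -5.99538975e-04]), 'ft_force': array([-0.15803026,  0.22875292,  0.1982624 ]), 'ft_torque': array([ 0.04558242,  0.02166843, -0.02575936]), 'grip_width': 0.08535154624717779}
top [ 0.34294651 -0.00324926  1.48118501] [-0.69896269  0.71363444 -0.03191497  0.03403661] [[511.90309321   0.         312.96307492]
 [  0.         511.90309321 200.0773557 ]
 [  0.           0.           1.        ]] [-0.13378456  0.          0.          0.          0.        ]
side [0.0911882  0.80493626 0.79338731] [-0.21980095  0.87605657 -0.41919178  0.09214488] [[386.93993083   0.         321.37471713]
 [  0.         386.93993083 195.93892612]
 [  0.           0.           1.        ]] [-0.06572335  0.          0.          0.          0.        ]
```

View pics/top0.png

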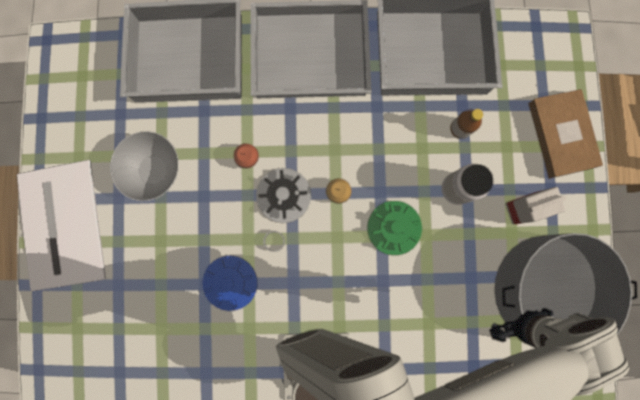

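View pics/side0.png

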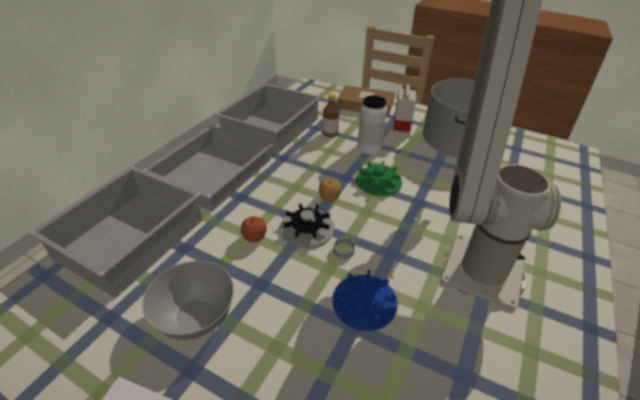

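The black wheel on a steel base at about top (283,194) is the only candidate that fits. The blue one at (230,283) and the green one at (394,228) are the look-alikes. I'll confirm that in an enlarged crop.

```bash
cat > h.py <<'E'
import numpy as np,cv2
from scipy.spatial.transform import Rotation as R
def plane(c,uv,z):
    uv=np.array(uv,float).reshape(-1,1,2)
    n=cv2.undistortPoints(uv,c["camera_matrix"],c["dist"]).reshape(-1,2)
    d=R.from_quat(c["rotation"]).apply(np.c_[n,np.ones(len(n))]) if np.size(c["rotation"])==4 else np.c_[n,np.ones(len(n))]@np.array(c["rotation"]).T
    e=np.array(c["eye"]);return e+d*((z-e[2])/d[:,2:])
def proj(c,P):
    r=R.from_quat(c["rotation"]).inv();e=np.array(c["eye"])
    rv=r.as_rotvec();t=-r.apply(e)
    return cv2.projectPoints(np.array(P,float).reshape(-1,1,3),rv,t,c["camera_matrix"],c["dist"])[0].reshape(-1,2)
E
python3 - <<'E'
import pickle,cv2,numpy as np
from h import *
c=pickle.load(open('top.pkl','rb'));im=c["image"][:,:,::-1]
cv2.imwrite('pics/crop0.png',cv2.resize(im[154:234,223:363],None,fx=5.7,fy=5.7,interpolation=cv2.INTER_CUBIC))
s=pickle.load(open('side.pkl','rb'));im=s["image"][:,:,::-1]
cv2.imwrite('pics/crops0.png',cv2.resize(im[170:270,230:370],None,fx=5.7,fy=5.7,interpolation=cv2.INTER_CUBIC))
print(plane(c,[(283,194),(246,156),(339,190),(268,240)],.04), plane(s,[(307,220)],.044))
E
```

```text
[[ 0.49691018  0.08419431  0.04      ]
 [ 0.60851737  0.18866473  0.04      ]
 [ 0.50496989 -0.07466031  0.04      ]
 [ 0.36771273  0.12847974  0.04      ]] [[0.48702211 0.0975877  0.044     ]]
```

View pics/crop0.png

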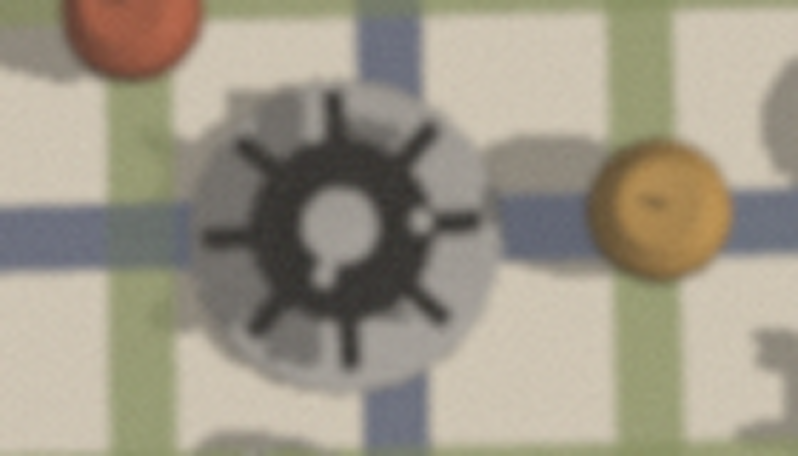

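View pics/crops0.png

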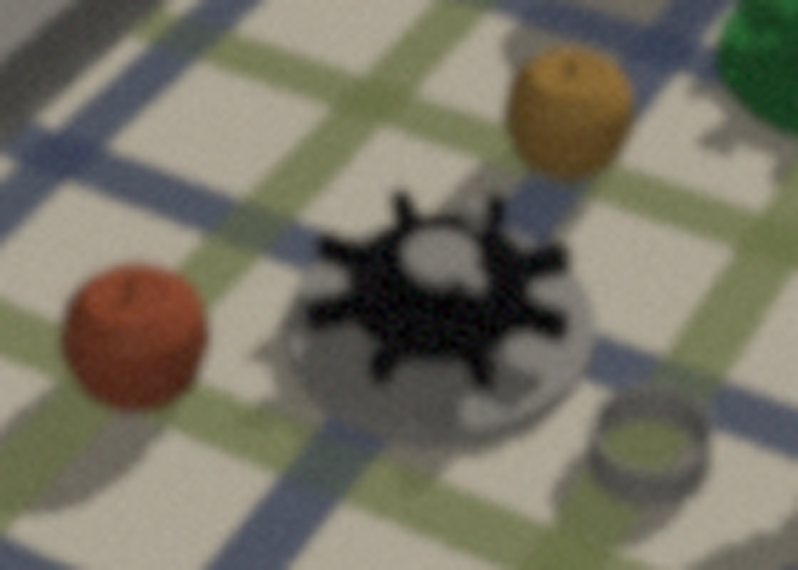

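The crop confirms the target: a steel base and black star with 8 tabs. In crop pixels the stud is at (421,219), on the right, and the pointer tip is near (322,280), bottom-left. Next I'll measure the angles precisely and plan the move in.

```bash
cat >> h.py <<'E'
def tabs(c,cen,z=.044,prt=True):
    # polar sampling of darkness at r=58 around centre
    g=cv2.cvtColor(c["image"],cv2.COLOR_RGB2GRAY).astype(float)
    a=np.radians(np.arange(0,360,1));out=[]
    prof=0
    for r in(.054,.058,.062,.066):
        p=proj(c,np.c_[cen[0]+r*np.cos(a),cen[1]+r*np.sin(a),np.full(360,z)]).astype(np.float32)
        prof=prof+cv2.remap(g,p[:,:1],p[:,1:],cv2.INTER_LINEAR)[:,0]
    F=np.sum(prof*np.exp(-8j*a)); return prof/4,(np.degrees(-np.angle(-F))/8)%45
E
python3 - <<'E'
import pickle,cv2,numpy as np
from h import *
for n in('top','side'):
    c=pickle.load(open(n+'.pkl','rb'));im=c["image"]
    g=im.max(2); 
    p0=proj(c,[[.495,.086,.044]])[0]
    m=((g<75)*255).astype(np.uint8); yy,xx=np.mgrid[:400,:640]; m[(xx-p0[0])**2+(yy-p0[1])**2>40**2]=0
    cs,_=cv2.findContours(m,cv2.RETR_EXTERNAL,cv2.CHAIN_APPROX_NONE); k=max(cs,key=cv2.contourArea)
    f=np.zeros_like(m);cv2.drawContours(f,[k],-1,255,-1); M=cv2.moments(f,True)
    cen=(M['m10']/M['m00'],M['m01']/M['m00']);P=plane(c,[cen],.042)[0];print(n,cen,P,cv2.contourArea(k))
    ys,xs=np.nonzero(f);w=plane(c,np.c_[xs,ys],.044);print(' max r',np.percentile(np.hypot(w[:,0]-P[0],w[:,1]-P[1]),[90,99,100]))
    pr,ph=tabs(c,P);print(' tab phase deg',ph)
    # bright spots ring at r 26-30 and 40 at z .058
    a=np.radians(np.arange(0,360,5))
    gg=cv2.cvtColor(im,cv2.COLOR_RGB2GRAY)
    for r in(.026,.030,.036,.040,.044):
        q=proj(c,np.c_[P[0]+r*np.cos(a),P[1]+r*np.sin(a),np.full(72,.058)]).astype(np.float32)
        v=cv2.remap(gg,q[:,:1],q[:,1:],cv2.INTER_LINEAR)[:,0];print(r,[(int(i*5),int(v[i])) for i in range(72) if v[i]>80])
from workcell import bot
o=bot.get_obs();r=R.from_quat(o['tool_rot']);print(r.as_matrix().round(3))
print(r.inv().apply(np.array([.40,.08,.30])-o['eef_pos']))
E
```

```text
top (281.1038961038961, 193.8689492325856) [0.49718314 0.08943697 0.042     ] 761.0
 max r [0.0477611  0.06265839 0.06757954]
 tab phase deg 2.6828994470143197
0.026 [(155, 82), (160, 111), (165, 130), (170, 139), (175, 134), (180, 112), (185, 86)]
0.03 [(160, 82), (165, 96), (170, 106), (175, 101), (180, 84)]
0.036 []
0.04 [(70, 81), (75, 82), (265, 93), (270, 115), (275, 116), (280, 90)]
0.044 [(5, 100), (10, 122), (15, 110), (20, 98), (25, 98), (30, 101), (35, 92), (55, 96), (60, 104), (65, 105), (70, 106), (75, 106), (80, 104), (85, 97), (105, 91), (110, 103), (115, 100), (120, 101), (125, 100), (130, 95), (135, 82), (265, 106), (270, 141), (275, 139), (280, 108)]
side (305.97469635627533, 221.65485829959513) [0.48725303 0.10314642 0.042     ] 907.5
 max r [0.0630999  0.07270004 0.08182162]
 tab phase deg 2.735311040940297
0.026 [(250, 90), (255, 99), (260, 107), (265, 111), (270, 113), (275, 115), (280, 116), (285, 116), (290, 115), (295, 116), (300, 116), (305, 113), (310, 113), (315, 109), (320, 103), (325, 102), (330, 88)]
0.03 [(265, 88), (270, 95), (275, 100), (280, 102), (285, 102), (290, 103), (295, 103), (300, 101), (305, 100), (310, 97), (315, 92), (320, 82)]
0.036 []
0.04 []
0.044 [(300, 91), (305, 99), (330, 104), (335, 117), (340, 119), (345, 116), (350, 107), (355, 90)]
[[ 0.301 -0.954 -0.001]
 [-0.954 -0.301  0.002]
 [-0.002 -0.    -1.   ]]
[-0.45543141 -0.40552828 -0.08353081]
```

Call:
send_rows --increments '[[[-0.01, -0.01, -0.03, 0], [-0.02, -0.02, -0.03, 0], [-0.03, -0.025, -0.025, 0], [-0.03, -0.025, 0, 0], [-0.03, -0.025, 0, 0], [-0.03, -0.025, 0, 0], [-0.03, -0.025, 0, 0], [-0.03, -0.025, 0, 0]]]' --hand 1

```text
clock: 0.9
eef_pos: [0.2606, -0.2156, 0.3009]
tool_rot: [0.803, -0.596, -0.004, -0.003]
ft_force: [0.6, -0.4, -0.3]
grip_width: -0.0001
```

Call:
send_rows --increments '[[[-0.03, -0.03, 0, 0], [-0.03, -0.03, 0, 0], [-0.03, -0.03, 0, 0], [-0.03, -0.03, 0, 0], [-0.03, -0.03, 0, 0], [-0.03, -0.03, 0, 0], [-0.02, -0.01, 0, 0], [0, 0, 0, 0]]]'

```text
clock: 1.7
eef_pos: [0.3866, 0.0459, 0.3011]
tool_rot: [0.805, -0.593, -0.005, -0.003]
ft_force: [-1.0, -1.0, -0.0]
grip_width: -0.0002
```

Run:
```python
from workcell import bot,viewer
import cv2,pickle
from h import *
o=bot.get_obs();print(o['clock'],o['eef_pos'],o['joint_pos'],o['grip_width'])
for n in("wrist","top"):
    c=viewer.camera(n);pickle.dump(c,open(n+'1.pkl','wb'));cv2.imwrite(f'pics/{n}1.png',c["image"][:,:,::-1]);print(n,c["eye"])
r=R.from_quat(o['tool_rot']);print(r.as_matrix().round(3))
```

```text
1.7 [0.38657642 0.04587317 0.30106747] [ 1.09540438e-01 -1.81351677e-03 -5.58483554e-02  1.51936180e+00
  1.04810650e-02  2.95064018e+00] -0.00023235307279749132
wrist [0.45664751 0.06504119 0.45795362]
top [ 0.34294651 -0.00324926  1.48118501]
[[ 0.296 -0.955 -0.004]
 [-0.955 -0.296  0.01 ]
 [-0.011  0.001 -1.   ]]
```

View pics/wrist1.png

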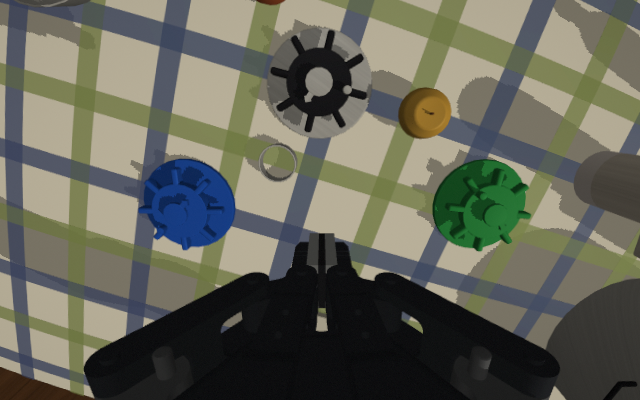

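The wrist view shows the tally centred near (319,81), with the stud at (347,90), the pointer near (307,100) and the cutter at (278,161). I'll enlarge it and measure.

Run:
```python
import pickle
from h import *
c=pickle.load(open('wrist1.pkl','rb'));im=c["image"][:,:,::-1]
cv2.imwrite('pics/crop1.png',cv2.resize(im[20:145,260:380],None,fx=4.7,fy=4.7,interpolation=cv2.INTER_CUBIC))
t=pickle.load(open('top1.pkl','rb'))
print('px->world: cap,stud,pointer',plane(c,[(319,81),(347,90),(307,100)],.058))
# cap by bright blob near centre
g=im.max(2)
yy,xx=np.mgrid[:400,:640]
m=((g>95)&((xx-319)**2+(yy-81)**2<24**2)).astype(np.uint8)
n,l,s,ce=cv2.connectedComponentsWithStats(m)
for i in range(1,n):
  if s[i,4]>15: print('blob',s[i],ce[i],plane(c,[ce[i]],.058)[0])
```

```text
px->world: cap,stud,pointer [[0.49582877 0.08488187 0.058     ]
 [0.49605342 0.04531867 0.058     ]
 [0.46762453 0.09337693 0.058     ]]
blob [304  68  29  34 668] [317.73502994  82.65718563] [0.49331536 0.08589133 0.058     ]
```

View pics/crop1.png

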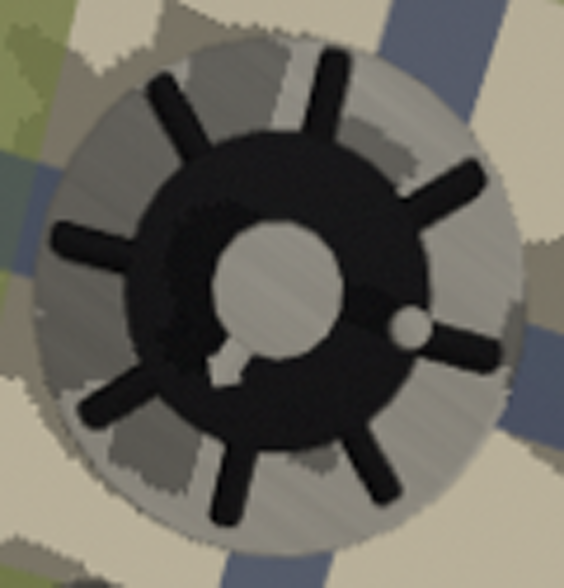

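The wheel is about 107° short of the pointer: in world angles the stud is at about -90° and the pointer at about 163°. That isn't a whole number of clicks, so it currently sits off a stop, and I'll measure after every push. I'll check the centre using the base rim, then work out the move to the gap on the near side at φ≈248°.

```bash
cat >> h.py <<'E'
def rel(o,target,yaw):
    r=R.from_quat(o['tool_rot']);m=r.as_matrix();psi=np.degrees(np.arctan2(m[1,0],m[0,0]))
    d=r.inv().apply(np.array(target)-o['eef_pos'])
    return 'yaw %.1f turn(+cw) %.1f toolshift %s'%(psi,(psi-yaw+180)%360-180,d.round(4))
E
python3 - <<'E'
import pickle
from h import *
from workcell import bot
c=pickle.load(open('wrist1.pkl','rb'))
cr=lambda x,y:(260+x/4.7,20+y/4.7)
print('base',plane(c,[cr(279,295)],.010),'cap',plane(c,[cr(279,290)],.058),'disc',plane(c,[cr(278,291)],.044))
C=np.array([.4955,.085])
T=[cr(*p) for p in[(335,55),(160,80),(60,235),(90,415),(225,520),(392,495),(492,355),(478,172)]]
w=plane(c,T,.044);C=plane(c,[cr(278,291)],.044)[0][:2];print(w[:,:2].mean(0))
C=w[:,:2].mean(0);d=w[:,:2]-C;print(np.degrees(np.arctan2(d[:,1],d[:,0])).round(1),np.hypot(*d.T).round(4))
P=plane(c,[cr(410,328),cr(225,372),cr(279,290)],.058)[:,:2];d=P-P[2];print(np.degrees(np.arctan2(d[:,1],d[:,0])),np.hypot(*d.T))
f=np.radians(248);print(rel(bot.get_obs(),[C[0]+.071*np.cos(f),C[1]+.071*np.sin(f),.12],68))
E
```

```text
base [[0.49828864 0.08600446 0.01      ]] cap [[0.49511949 0.0841554  0.058     ]] disc [[0.49611163 0.08502538 0.044     ]]
[0.49511015 0.08446677]
[   3.2   47.3   92.4  137.9 -177.2 -131.9  -87.6  -42.4] [0.0669 0.0677 0.0666 0.0668 0.0676 0.0675 0.066  0.0671]
[-88.11146305 162.15262899   0.        ] [0.0390735  0.02739765 0.        ]
yaw -73.0 turn(+cw) -141.0 toolshift [ 0.05   -0.0716  0.1806]
```

Call:
send_rows --increments '[[[0, 0, 0, -8.5], [0, 0, 0, -8.5], [0, 0, 0, -8.5], [0, 0, 0, -8.5], [0, 0, 0, -8.5], [0, 0, 0, -8.5], [0, 0, 0, -8.5], [0, 0, 0, -8.5]]]'

```text
clock: 2.6
eef_pos: [0.3818, 0.0324, 0.3009]
tool_rot: [0.999, -0.036, -0.003, -0.002]
ft_force: [0.1, 0.5, -0.2]
grip_width: -0.0003
```

Call:
send_rows --increments '[[[0, 0, 0, -8.5], [0, 0, 0, -8.5], [0, 0, 0, -8.5], [0, 0, 0, -8.5], [0, 0, 0, -8.5], [0, 0, 0, -8.5], [0, 0, 0, -8.5], [0, 0, 0, -8.5]]]'

```text
clock: 3.4
eef_pos: [0.3772, 0.0195, 0.3012]
tool_rot: [0.845, 0.535, -0.003, -0.002]
ft_force: [0.1, 0.3, -0.3]
grip_width: 0.0001
```

Run:
```python
from h import *
from workcell import bot
f=np.radians(250);C=[.4955,.085];o=bot.get_obs();print(o['clock'],o['joint_pos'],rel(o,[C[0]+.071*np.cos(f),C[1]+.071*np.sin(f),.10],70))
```

```text
3.4 [ 0.05019785 -0.02131728 -0.07481347  1.52465703  0.00158739  0.49283095] yaw 64.6 turn(+cw) -5.4 toolshift [0.0396 0.0869 0.2005]
```

Call:
send_rows --increments '[[[0.006, 0.013, 0.03, -3], [0.006, 0.013, 0.03, -2.5], [0.006, 0.013, 0.03, 0], [0.006, 0.013, 0.03, 0], [0.006, 0.013, 0.03, 0], [0.006, 0.013, 0.03, 0], [0.003, 0.008, 0.02, 0], [0, 0, 0, 0]]]'

```text
clock: 4.2
eef_pos: [0.4716, 0.0106, 0.0971]
tool_rot: [0.823, 0.568, -0.001, 0.001]
ft_force: [-1.1, -0.1, 0.5]
grip_width: -0.0001
```

Run:
```python
from h import *
from workcell import bot,viewer
f=np.radians(250);C=[.4955,.085];o=bot.get_obs();print(o['clock'],o['eef_pos'],rel(o,[C[0]+.071*np.cos(f),C[1]+.071*np.sin(f),.04],70))
c=viewer.camera("wrist");cv2.imwrite('pics/w2.png',c["image"][:,:,::-1])
c=viewer.camera("side");cv2.imwrite('pics/s2.png',cv2.resize(c["image"][170:270,230:370,::-1],None,fx=5.7,fy=5.7,interpolation=cv2.INTER_CUBIC))
```

```text
4.2 [0.47162561 0.01062883 0.09713   ] yaw 69.2 turn(+cw) -0.8 toolshift [ 0.0071 -0.0031  0.0571]
```

View pics/w2.png

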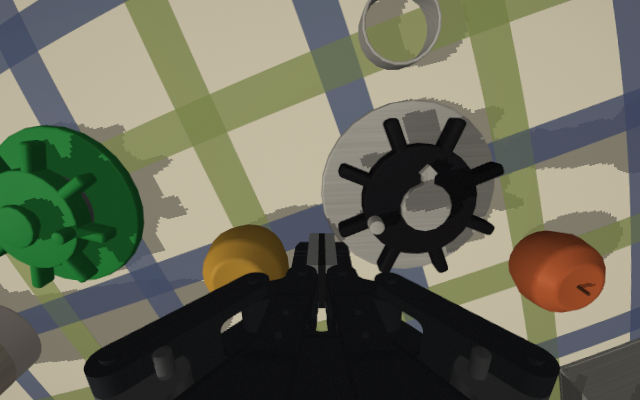

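View pics/s2.png

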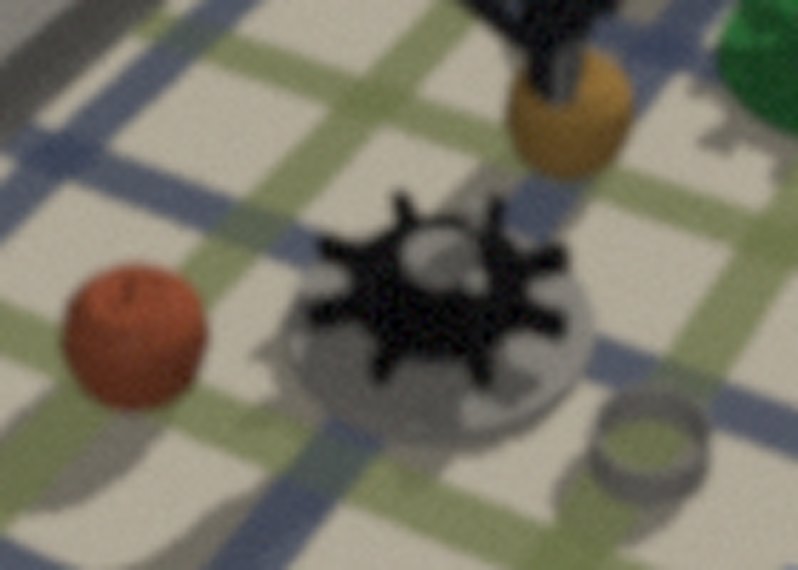

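The wrist view shows the finger at (320,245), the stud tab at (355,235) and the next tab clockwise at (350,172). Before descending I'll project the planned contact point into this view.

Run:
```python
from h import *
from workcell import bot,viewer
C=[.4955,.085];o=bot.get_obs();f=np.radians(250)
c=viewer.camera("wrist");im=c["image"][:,:,::-1].copy()
def pol(r,a,z):return[C[0]+r*np.cos(np.radians(a)),C[1]+r*np.sin(np.radians(a)),z]
for p,col in [(pol(.071,250,.044),(0,0,255)),(pol(0,0,.058),(0,255,0)),(pol(.04,272.3,.058),(255,0,255)),(pol(.03,162,.058),(255,0,0)),(pol(.07,227.7,.044),(0,255,255)),(pol(.056,250,.044),(0,0,255)),(pol(.086,250,.044),(0,0,255))]:
    q=proj(c,p)[0];print(q.round(1));cv2.circle(im,tuple(int(x) for x in q),2,col,-1)
cv2.imwrite('pics/w3.png',cv2.resize(im[80:300,280:540],None,fx=2.7,fy=2.7))
```

```text
[330.  202.2]
[424.3 206.7]
[374.8 226. ]
[426.6 167.6]
[337.9 169.5]
[348.7 202. ]
[311.3 202.5]
```

View pics/w3.png

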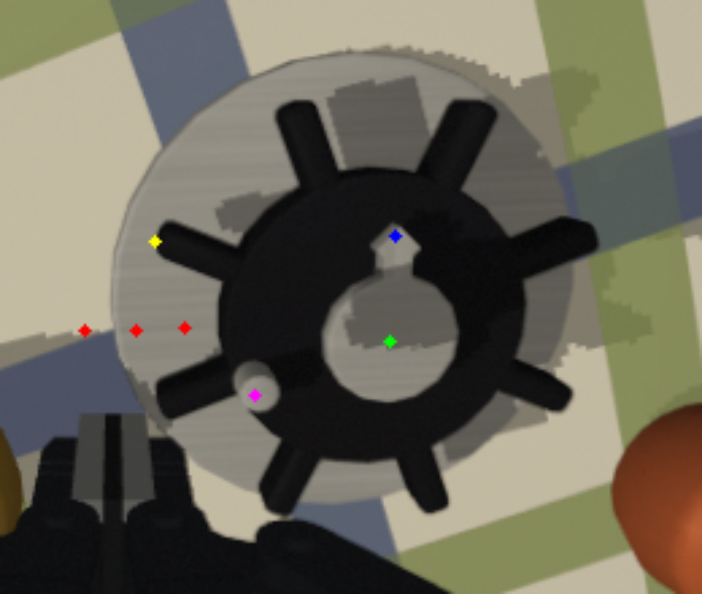

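The projected points land within about 2 mm of the features, and the finger target (red) sits in the middle of the gap. Descending.

Call:
send_rows --increments '[[[0.004, -0.0015, 0, -0.4], [0.003, -0.0015, 0, -0.4], [0, 0, 0.012, 0], [0, 0, 0.012, 0], [0, 0, 0.012, 0], [0, 0, 0.012, 0], [0, 0, 0.008, 0], [0, 0, 0, 0]]]'

```text
clock: 5.15
eef_pos: [0.4763, 0.0203, 0.0473]
tool_rot: [0.818, 0.575, 0.007, 0.006]
ft_force: [-0.3, -0.0, 0.6]
grip_width: -0.0002
```

```bash
cat > st.py <<'E'
import sys
from h import *
from workcell import bot,viewer
C=np.array([.4955,.085]);o=bot.get_obs();v=o['eef_pos'][:2]-C
phi=np.degrees(np.arctan2(v[1],v[0]))%360
print('t',round(o['clock'],2),'phi %.1f r %.4f z %.4f'%(phi,np.hypot(*v),o['eef_pos'][2]),'F',o['ft_force'].round(1),rel(o,[*o['eef_pos']],phi-180),'j6',o['joint_pos'][5].round(2))
if len(sys.argv)>1:
    n=sys.argv[1]
    c=viewer.camera("top");cv2.imwrite(f'pics/t{n}.png',cv2.resize(c["image"][164:224,243:323,::-1],None,fx=5,fy=5,interpolation=cv2.INTER_CUBIC))
    w=viewer.camera("wrist");cv2.imwrite(f'pics/w{n}.png',cv2.resize(w["image"][60:360,160:560,::-1],None,fx=1.5,fy=1.5))
    import pickle;pickle.dump((c,w),open(f'v{n}.pkl','wb'))
    a=cv2.imread(f'pics/t{n}.png');b=cv2.imread(f'pics/w{n}.png')
    h=np.zeros((450,800,3),np.uint8);h[:300,:400]=a;b=cv2.resize(b,(400,300));h[:300,400:]=b;cv2.imwrite(f'pics/x{n}.png',h[:300])
E
python3 st.py 4
```

```text
t 5.15 phi 253.4 r 0.0675 z 0.0473 F [-0.3 -0.   0.6] yaw 70.3 turn(+cw) -3.2 toolshift [0. 0. 0.] j6 0.39
```

View pics/x4.png

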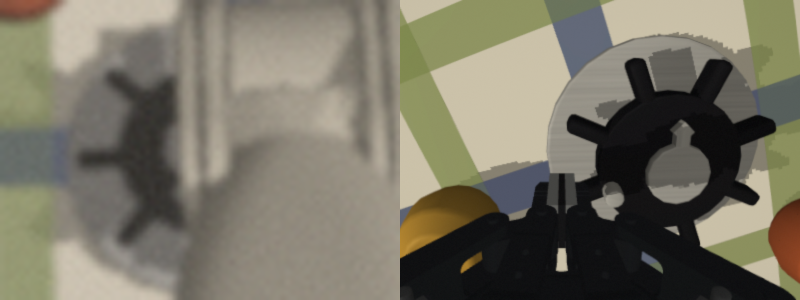

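Call:
send_rows --increments '[[[-0.0035, -0.003, 0, 0], [0, 0, 0.004, -1], [0, 0, 0.004, -1], [0, 0, 0, 0], [0, 0, 0, 0], [0, 0, 0, 0], [0, 0, 0, 0], [0, 0, 0, 0]]]'

```text
clock: 6.05
eef_pos: [0.4749, 0.0178, 0.0416]
tool_rot: [0.807, 0.591, 0.009, 0.008]
ft_force: [-0.0, 0.1, -0.3]
grip_width: -0.0001
```

```bash
python3 st.py
```

```text
t 6.05 phi 252.9 r 0.0703 z 0.0416 F [-0.   0.1 -0.3] yaw 72.4 turn(+cw) -0.5 toolshift [0. 0. 0.] j6 0.35
```

Call:
send_rows --increments '[[[0, -0.004, 0, 3], [0, -0.004, 0, 3], [0, -0.004, 0, 3], [0, -0.004, 0, 3], [0, -0.004, 0, 3], [0, -0.004, 0, 3], [0, 0, 0, 0], [0, 0, 0, 0]]]'

```text
clock: 6.85
eef_pos: [0.4535, 0.0284, 0.0416]
tool_rot: [0.892, 0.452, 0.011, 0.006]
ft_force: [1.0, 0.5, -0.8]
grip_width: 0.0001
```

```bash
python3 st.py 5
```

```text
t 6.85 phi 233.4 r 0.0705 z 0.0416 F [ 1.   0.5 -0.8] yaw 53.8 turn(+cw) 0.4 toolshift [0. 0. 0.] j6 0.7
```

View pics/w5.png

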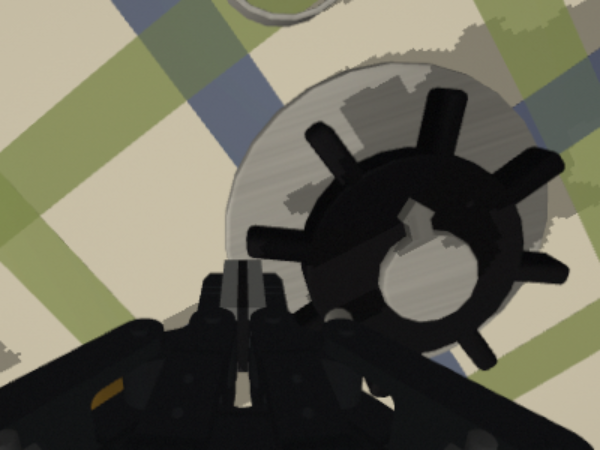

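```bash
cat > ang.py <<'E'
import sys,pickle,json
from h import *
# usage: ang.py n '[[x,y],...]' tab tips in w{n}.png ; optional stud, pointer
c=pickle.load(open(f'v{sys.argv[1]}.pkl','rb'))[1];C=np.array([.4955,.085])
u=lambda L:[(160+x/1.5,60+y/1.5) for x,y in L]
w=plane(c,u(json.loads(sys.argv[2])),.044)[:,:2]-C
a=np.degrees(np.arctan2(w[:,1],w[:,0]))%360;print('tabs',a.round(1),np.hypot(*w.T).round(4))
if len(sys.argv)>3:
    w=plane(c,u(json.loads(sys.argv[3])),.058)[:,:2]-C
    print('z58',(np.degrees(np.arctan2(w[:,1],w[:,0]))%360).round(1),np.hypot(*w.T).round(4),w.round(4).tolist())
E
python3 ang.py 5 '[[255,240],[318,133],[448,95],[550,160],[562,270]]' '[[430,277],[415,200],[338,315]]'
```

```text
tabs [223.5 182.3 140.7  96.3  51. ] [0.0669 0.0691 0.068  0.0653 0.0648]
z58 [152.  161.  255.6] [0.0021 0.034  0.0368] [[-0.0019, 0.001], [-0.0322, 0.0111], [-0.0091, -0.0357]]
```

Call:
send_rows --increments '[[[0, -0.004, 0, 3], [0, -0.004, 0, 3], [0, -0.004, 0, 3], [0, 0, 0, 0], [0, 0, 0, 0], [0, 0, 0, 0], [0, 0, 0, 0], [0, 0, 0, 0]]]'

```text
clock: 7.75
eef_pos: [0.4461, 0.0353, 0.0415]
tool_rot: [0.925, 0.38, 0.013, 0.006]
ft_force: [0.6, -0.6, 0.5]
grip_width: 0.0001
```

```bash
python3 st.py 6
```

```text
t 7.75 phi 225.2 r 0.0701 z 0.0415 F [ 0.6 -0.6  0.5] yaw 44.7 turn(+cw) -0.5 toolshift [0. 0. 0.] j6 0.87
```

View pics/w6.png

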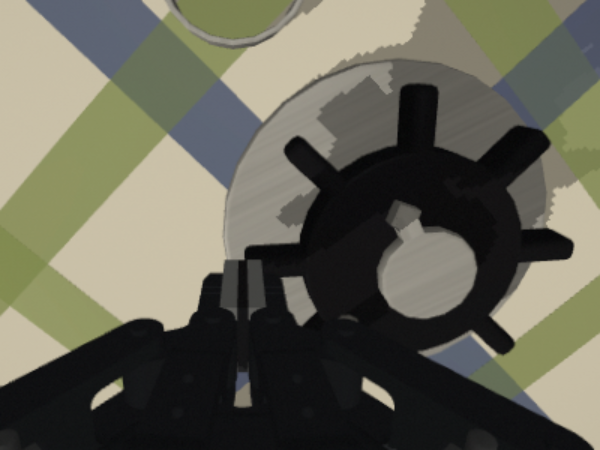

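```bash
python3 ang.py 6 '[[250,253],[293,147],[419,90],[540,135],[568,245],[508,348]]' '[[428,272],[403,205],[348,322]]'
```

```text
tabs [220.2 181.9 140.2  95.5  50.8   3.7] [0.0675 0.0703 0.0688 0.0678 0.0659 0.0659]
z58 [149.2 159.4 256.2] [0.0031 0.0325 0.0346] [[-0.0027, 0.0016], [-0.0304, 0.0114], [-0.0083, -0.0336]]
```

Run:
```python
import pickle,cv2,numpy as np
a=[cv2.resize(pickle.load(open(f'v{n}.pkl','rb'))[1]["image"][190:290,280:380,::-1],None,fx=4,fy=4,interpolation=cv2.INTER_CUBIC) for n in(5,6)]
b=np.hstack(a);b=cv2.convertScaleAbs(b,alpha=2.0,beta=20);cv2.imwrite('pics/z6.png',b)
```

```text
(no output)
```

View pics/z6.png

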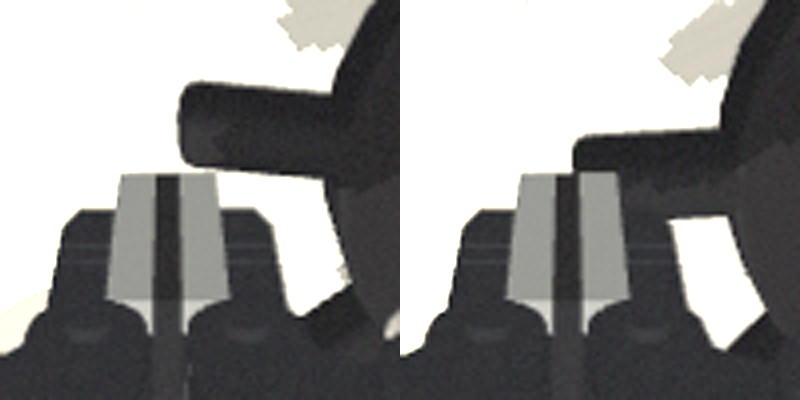

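Run:
```python
import pickle
from h import *
from workcell import bot
o=bot.get_obs();c=pickle.load(open('v6.pkl','rb'))[1];r=R.from_quat(o['tool_rot'])
print(c['eye'],r.inv().apply(c['eye']-o['eef_pos']), (r.inv()*R.from_quat(c['rotation'])).as_matrix().round(3))
for y in(-.011,0,.011):
  for z in(-.019,0,.011):
    p=proj(c,[o['eef_pos']+r.apply([-.0065,y,z]),o['eef_pos']+r.apply([.0065,y,z])]);print(y,z,((p-[280,190])*4).round(0).tolist())
d=c['range_z']; print(d[225:262:3,318].round(3)); print(d[225:262:3,345].round(3),d[225:250:3,310].round(3))
```

```text
[0.39119679 0.08635611 0.19693287] [-0.00019874 -0.07160238 -0.15695783] [[ 1.    -0.001 -0.   ]
 [ 0.001  0.959  0.285]
 [-0.    -0.285  0.959]]
-0.011 -0.019 [[119.0, 167.0], [216.0, 167.0]]
-0.011 0 [[124.0, 116.0], [210.0, 116.0]]
-0.011 0.011 [[126.0, 91.0], [208.0, 91.0]]
0 -0.019 [[120.0, 241.0], [215.0, 241.0]]
0 0 [[125.0, 183.0], [209.0, 183.0]]
0 0.011 [[127.0, 154.0], [207.0, 154.0]]
0.011 -0.019 [[121.0, 311.0], [214.0, 311.0]]
0.011 0 [[126.0, 247.0], [209.0, 247.0]]
0.011 0.011 [[128.0, 216.0], [206.0, 216.0]]
[0.201 0.203 0.202 0.    0.146 0.142 0.137 0.135 0.131 0.128 0.126 0.124
 0.122]
[0.178 0.173 0.17  0.169 0.169 0.171 0.147 0.143 0.141 0.138 0.136 0.
 0.128] [0.203 0.    0.216 0.149 0.145 0.142 0.139 0.134 0.132]
```

Run:
```python
import pickle
from h import *
from workcell import bot
o=bot.get_obs();c=pickle.load(open('v6.pkl','rb'))[1];r=R.from_quat(o['tool_rot'])
for (u,v) in [(312,234),(312,237),(312,246),(312,258),(330,234),(330,246),(345,234),(340,225),(350,235),(380,215),(300,245)]:
    d=float(c['range_z'][v,u]);n=cv2.undistortPoints(np.array([[[u,v]]],float),c['camera_matrix'],c['dist'])[0,0]
    P=c['eye']+R.from_quat(c['rotation']).apply([n[0]*d,n[1]*d,d]);print((u,v),d,P.round(4),'tool',r.inv().apply(P-o['eef_pos']).round(4))
```

```text
(312, 234) 0.14911481738090515 [0.4347 0.0387 0.0609] tool [-0.0053 -0.01   -0.0197]
(312, 237) 0.14470194280147552 [0.4344 0.0391 0.0654] tool [-0.0051 -0.0103 -0.0242]
(312, 246) 0.13448593020439148 [0.4343 0.0395 0.076 ] tool [-0.0048 -0.0104 -0.0348]
(312, 258) 0.12369991093873978 [0.4344 0.0396 0.0874] tool [-0.0044 -0.0102 -0.0462]
(330, 234) 0.14769376814365387 [0.4411 0.0459 0.0624] tool [ 0.0043 -0.0106 -0.021 ]
(330, 246) 0.1354045569896698 [0.4408 0.0453 0.0754] tool [ 0.004 -0.01  -0.034]
(345, 234) 0.16873246431350708 [0.4547 0.0465 0.0434] tool [ 0.0141 -0.0018 -0.0017]
(340, 225) 0.17791442573070526 [0.452  0.0461 0.0332] tool [ 0.0117 -0.0036  0.0084]
(350, 235) 0.16945825517177582 [0.4575 0.0481 0.043 ] tool [ 0.0172 -0.001  -0.0012]
(380, 215) 0.16423270106315613 [0.4602 0.0698 0.0445] tool [ 0.0344 -0.0144 -0.0026]
(300, 245) 0.14495128393173218 [0.4329 0.0318 0.0663] tool [-0.0114 -0.0062 -0.0252]
```

Depth puts the end of the finger at z≈0.061, about 30 mm above nominal, so it may be hovering over the tab. I'll check that against the side view.

Run:
```python
import pickle
from h import *
from workcell import bot,viewer
o=bot.get_obs();c=viewer.camera('side');pickle.dump(c,open('side6.pkl','wb'));r=R.from_quat(o['tool_rot'])
im=c["image"][:,:,::-1].copy()
print(o['eef_pos'],o['grip_width'],o['ft_force'])
for z in(-.02,0,.011):
    print(z,proj(c,[o['eef_pos']+r.apply([0,0,z])])[0])
cv2.imwrite('pics/s6.png',cv2.resize(im[140:260,270:410],None,fx=5.0,fy=5,interpolation=cv2.INTER_CUBIC))
```

```text
[0.44598416 0.03531587 0.04151106] 0.0002018928963204287 [-0.50064479  0.20201765  0.48925075]
-0.02 [330.06440494 207.48108604]
0 [329.64652694 212.5822997 ]
0.011 [329.42065478 215.33848971]
```

View pics/s6.png

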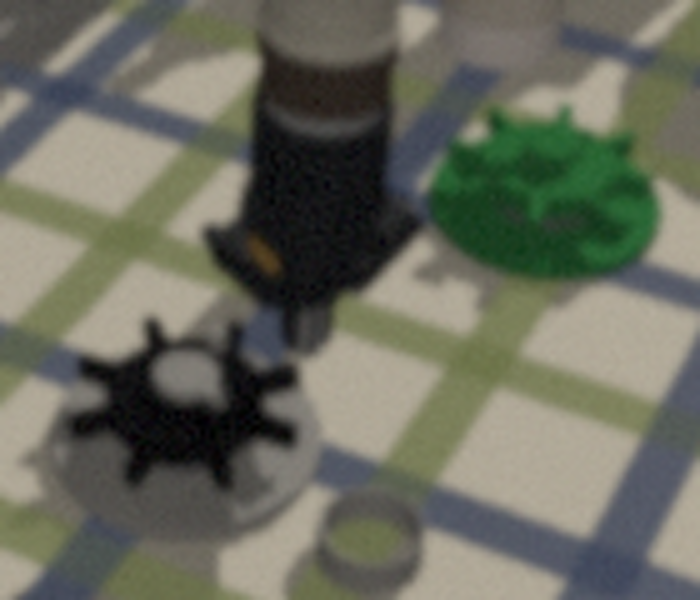

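The finger is indeed about 30 mm higher than its nominal length suggests. Depth puts the tip at TCP-20 mm, so it passed over the tabs without touching them and the wheel hasn't moved. I'll go back to the gap at 250° and descend in small steps, watching depth and force.

Call:
send_rows --increments '[[[0, 0.004, 0, -3], [0, 0.004, 0, -3], [0, 0.004, 0, -3], [0, 0.004, 0, -3], [0, 0.004, 0, -3], [0, 0.004, 0, -3], [0, 0.004, 0, -3], [0, 0.004, 0, -3]]]'

```text
clock: 8.7
eef_pos: [0.4723, 0.0168, 0.0421]
tool_rot: [0.821, 0.571, 0.01, 0.008]
ft_force: [0.7, -0.9, 0.1]
grip_width: -0.0002
```

```bash
python3 st.py 7
python3 - <<'E'
import pickle
from h import *
from workcell import bot
o=bot.get_obs();c=pickle.load(open('v7.pkl','rb'))[1];r=R.from_quat(o['tool_rot'])
for u in (312,330):
  for v in range(225,245,2):
    d=float(c['range_z'][v,u]);n=cv2.undistortPoints(np.array([[[u,v]]],float),c['camera_matrix'],c['dist'])[0,0]
    P=c['eye']+R.from_quat(c['rotation']).apply([n[0]*d,n[1]*d,d]);print((u,v),round(d,3),P.round(4),'tool',r.inv().apply(P-o['eef_pos']).round(4))
E
```

```text
t 8.7 phi 251.2 r 0.0720 z 0.0421 F [ 0.7 -0.9  0.1] yaw 69.7 turn(+cw) -1.5 toolshift [0. 0. 0.] j6 0.39
(312, 225) 0.214 [4.811e-01 5.700e-03 1.000e-04] tool [-0.0078  0.0106  0.0423]
(312, 227) 0.215 [ 4.828e-01  5.000e-03 -3.000e-04] tool [-0.0078  0.0124  0.0427]
(312, 229) 0.216 [ 0.4845  0.0044 -0.0005] tool [-0.0078  0.0142  0.0429]
(312, 231) 0.217 [ 0.486   0.0038 -0.0005] tool [-0.0078  0.0159  0.043 ]
(312, 233) 0.149 [0.4607 0.015  0.0611] tool [-0.0056 -0.0101 -0.0193]
(312, 235) 0.148 [0.4612 0.0149 0.0624] tool [-0.0056 -0.0096 -0.0206]
(312, 237) 0.146 [0.4611 0.015  0.0651] tool [-0.0055 -0.0096 -0.0233]
(312, 239) 0.143 [0.4609 0.0152 0.0681] tool [-0.0054 -0.0099 -0.0263]
(312, 241) 0.14 [0.4607 0.0153 0.0706] tool [-0.0053 -0.01   -0.0288]
(312, 243) 0.14 [0.4614 0.015  0.0713] tool [-0.0053 -0.0092 -0.0295]
(330, 225) 0.201 [0.4806 0.0201 0.0125] tool [0.0057 0.0054 0.0298]
(330, 227) 0.202 [0.4824 0.0195 0.0117] tool [0.0057 0.0073 0.0307]
(330, 229) 0.204 [0.4843 0.0189 0.0109] tool [0.0058 0.0093 0.0315]
(330, 231) 0.204 [0.4856 0.0184 0.0114] tool [0.0058 0.0106 0.0311]
(330, 233) 0.15 [0.4642 0.0241 0.0609] tool [ 0.004  -0.0101 -0.019 ]
(330, 235) 0.147 [0.4642 0.024  0.0634] tool [ 0.004  -0.01   -0.0215]
(330, 237) 0.144 [0.4638 0.024  0.0664] tool [ 0.0039 -0.0103 -0.0246]
(330, 239) 0.142 [0.4639 0.0239 0.0685] tool [ 0.0038 -0.0101 -0.0266]
(330, 241) 0.14 [0.4638 0.0238 0.0709] tool [ 0.0037 -0.0101 -0.029 ]
(330, 243) 0.138 [0.4635 0.0238 0.0735] tool [ 0.0037 -0.0103 -0.0316]
```

View pics/w7.png

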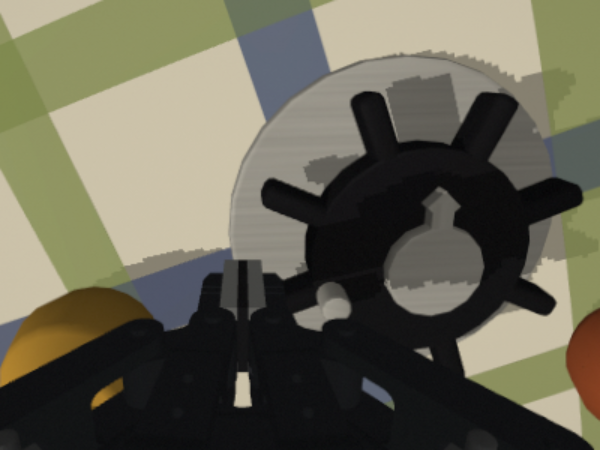

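Run:
```python
import pickle
from h import *
from workcell import bot
o=bot.get_obs();c=pickle.load(open('v7.pkl','rb'))[1];r=R.from_quat(o['tool_rot'])
vv,uu=np.mgrid[0:400:2,0:640:2];d=c['range_z'][vv,uu].ravel().astype(float);k=d>0
n=cv2.undistortPoints(np.c_[uu.ravel(),vv.ravel()].astype(float).reshape(-1,1,2),c['camera_matrix'],c['dist']).reshape(-1,2)
P=c['eye']+R.from_quat(c['rotation']).apply(np.c_[n*d[:,None],d])
T=r.inv().apply(P-o['eef_pos'])[k]
T=T[(T[:,2]<-.017)&(abs(T[:,1])<.06)&(uu.ravel()[k]>0)&(vv.ravel()[k]>228)]
for x in range(-80,80,8):
    m=(T[:,0]*1e3>=x)&(T[:,0]*1e3<x+8)
    if m.sum()>3: print(x,'height above tip mm',round(-np.percentile(T[m,2],98)*1e3-19.3,1),'y',(T[m,1].min()*1e3).round(),(T[m,1].max()*1e3).round())
```

```text
-80 height above tip mm -2.2 y 32.0 34.0
-64 height above tip mm 0.2 y -14.0 57.0
-56 height above tip mm 0.3 y -14.0 52.0
-48 height above tip mm 58.5 y -12.0 9.0
-40 height above tip mm 47.9 y -12.0 10.0
-32 height above tip mm 43.8 y -13.0 10.0
-24 height above tip mm 39.6 y -20.0 4.0
-16 height above tip mm 11.2 y -20.0 -5.0
-8 height above tip mm 6.6 y -20.0 13.0
0 height above tip mm 8.3 y -20.0 12.0
8 height above tip mm 12.3 y -20.0 -5.0
16 height above tip mm 39.4 y -20.0 6.0
24 height above tip mm 44.2 y -13.0 10.0
32 height above tip mm 49.2 y -12.0 10.0
40 height above tip mm 60.2 y -13.0 4.0
48 height above tip mm 69.1 y -14.0 -2.0
56 height above tip mm 75.9 y -13.0 -3.0
```

Clearances are fine: the linkage over the stud is about 44 mm above the tip. Descending.

Call:
send_rows --increments '[[[0, -0.001, 0.006, 0], [0, 0, 0.006, 0], [0, 0, 0.006, 0], [0, 0, 0.005, 0], [0, 0, 0.004, 0], [0, 0, 0, 0], [0, 0, 0, 0], [0, 0, 0, 0]]]'

```text
clock: 9.6
eef_pos: [0.4707, 0.0174, 0.0117]
tool_rot: [0.822, 0.569, 0.01, 0.008]
ft_force: [-0.5, -0.0, 0.1]
grip_width: 0.0002
```

```bash
python3 st.py 8
```

```text
t 9.6 phi 249.8 r 0.0720 z 0.0117 F [-0.5 -0.   0.1] yaw 69.4 turn(+cw) -0.4 toolshift [0. 0. 0.] j6 0.4
```

View pics/w8.png

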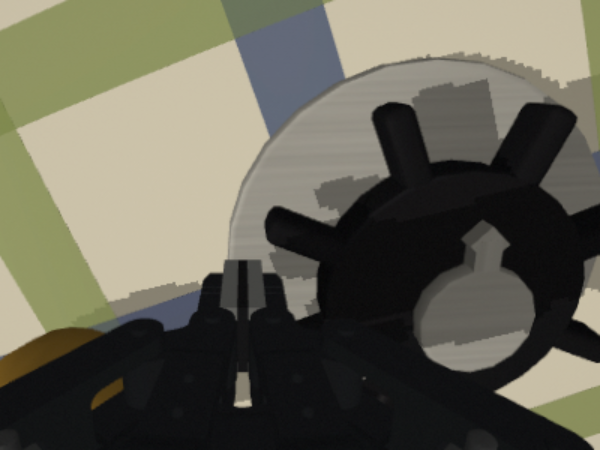

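The finger is in the gap with no force on it. Pushing clockwise gently.

Call:
send_rows --increments '[[[0, -0.004, 0, 3], [0, -0.004, 0, 3], [0, -0.004, 0, 3], [0, -0.004, 0, 3], [0, 0, 0, 0], [0, 0, 0, 0], [0, 0, 0, 0], [0, 0, 0, 0]]]'

```text
clock: 10.5
eef_pos: [0.4574, 0.0245, 0.013]
tool_rot: [0.878, 0.478, 0.012, 0.007]
ft_force: [-0.3, 0.2, -0.8]
grip_width: 0.0004
```

```bash
python3 st.py 9
```

```text
t 10.5 phi 237.8 r 0.0715 z 0.0130 F [-0.3  0.2 -0.8] yaw 57.1 turn(+cw) -0.8 toolshift [0. 0. 0.] j6 0.63
```

View pics/w9.png

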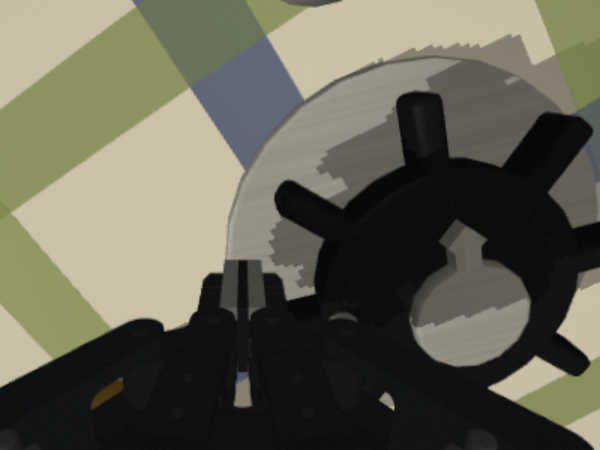

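```bash
sed -i 's/^print.*//' ang.py
cat > ang.py <<'E'
import sys,pickle,json
from h import *
# ang.py n tips [cap, pointer, (stud)] ; angles relative to seen cap centre
c=pickle.load(open(f'v{sys.argv[1]}.pkl','rb'))[1]
u=lambda L:[(160+x/1.5,60+y/1.5) for x,y in L]
z=plane(c,u(json.loads(sys.argv[3])),.058)[:,:2];C=z[0]
w=plane(c,u(json.loads(sys.argv[2])),.044)[:,:2]-C
f=lambda w:((np.degrees(np.arctan2(w[:,1],w[:,0]))%360).round(1),np.hypot(*w.T).round(4))
print('cap',C,'tabs',f(w),'ptr/stud',f(z[1:]-C))
E
python3 ang.py 7 '[[268,185],[370,98],[502,103],[578,185],[550,305]]' '[[435,270],[440,190],[333,297]]'
python3 ang.py 8 '[[272,212],[393,107],[555,115]]' '[[474,318],[483,224]]'
python3 ang.py 9 '[[280,188],[420,98],[575,125],[580,368]]' '[[470,312],[458,224]]'
```

```text
cap [0.49350625 0.0855202 ] tabs (array([224.7, 182.9, 138.9,  95.5,  47.8]), array([0.069 , 0.067 , 0.0646, 0.0673, 0.0668])) ptr/stud (array([164.9, 266. ]), array([0.0313, 0.0394]))
cap [0.49229116 0.08471984] tabs (array([223.6, 183.3, 139. ]), array([0.0689, 0.0679, 0.0644])) ptr/stud (array([164.9]), array([0.0311]))
cap [0.49165969 0.08551471] tabs (array([205.5, 163.3, 117.5,  25.9]), array([0.0693, 0.0662, 0.0646, 0.0681])) ptr/stud (array([163.9]), array([0.0306]))
```

The wheel moved onto a stop, with its tabs at 164°+45k and one now at the pointer (164°). The stud tab is at about 254°, so exactly 2 clicks remain. Next is one click: sweep the finger 51° to the next mid-gap at 187°.

Call:
send_rows --increments '[[[0, -0.004, 0, 3.2], [0, -0.004, 0, 3.2], [0, -0.004, 0, 3.2], [0, -0.004, 0, 3.2], [0, -0.004, 0, 3.2], [0, -0.004, 0, 3.2], [0, -0.004, 0, 3.2], [0, -0.004, 0, 3.2]]]'

```text
clock: 11.4
eef_pos: [0.4383, 0.0445, 0.0132]
tool_rot: [0.965, 0.262, 0.016, 0.008]
ft_force: [-1.2, -2.1, 0.7]
grip_width: 0.0
```

```bash
python3 st.py
```

```text
t 11.4 phi 215.3 r 0.0701 z 0.0132 F [-1.2 -2.1  0.7] yaw 30.4 turn(+cw) -4.9 toolshift [0. 0. 0.] j6 1.15
```

Call:
send_rows --increments '[[[-0.0005, -0.004, 0, 2.5], [0, -0.004, 0, 2.5], [0, -0.004, 0, 2.5], [0, -0.004, 0, 2.5], [0, -0.004, 0, 2.5], [0, 0, 0, 0], [0, 0, 0, 0], [0, 0, 0, 0]]]'

```text
clock: 12.2
eef_pos: [0.4311, 0.0592, 0.0133]
tool_rot: [0.988, 0.15, 0.018, 0.01]
ft_force: [-0.5, -0.0, 0.0]
grip_width: 0.0001
```

```bash
python3 st.py 10
```

```text
t 12.2 phi 201.9 r 0.0694 z 0.0133 F [-0.5 -0.   0. ] yaw 17.3 turn(+cw) -4.5 toolshift [0. 0. 0.] j6 1.42
```

View pics/w10.png

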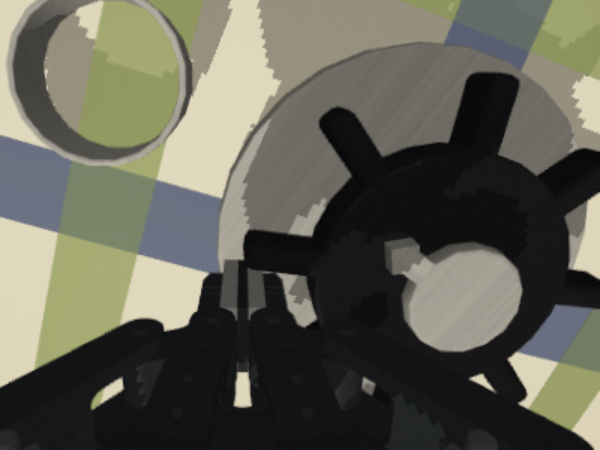

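```bash
python3 ang.py 10 '[[250,245],[333,118],[494,83]]' '[[462,297],[395,243]]'
```

```text
cap [0.49242155 0.08771305] tabs (array([186.4, 144.9, 100.9]), array([0.0665, 0.067 , 0.064 ])) ptr/stud (array([159.1]), array([0.0301]))
```

The wheel is right at the halfway point, with the pushed tab at about 187°. I'll push over it and stop in the next mid-gap.

Call:
send_rows --increments '[[[-0.0005, -0.0035, 0, 3], [-0.0005, -0.0035, 0, 3], [0, -0.0035, 0, 3.5], [0, -0.0035, 0, 3.5], [0, -0.003, 0, 3.5], [0, 0, 0, 0], [0, 0, 0, 0], [0, 0, 0, 0]]]'

```text
clock: 13.1
eef_pos: [0.4283, 0.0753, 0.0132]
tool_rot: [1.0, 0.002, 0.02, 0.007]
ft_force: [-0.1, -0.1, -0.6]
grip_width: 0.0
```

```bash
python3 st.py 11
```

```text
t 13.1 phi 188.2 r 0.0679 z 0.0132 F [-0.1 -0.1 -0.6] yaw 0.3 turn(+cw) -7.9 toolshift [0. 0. 0.] j6 1.76
```

View pics/w11.png

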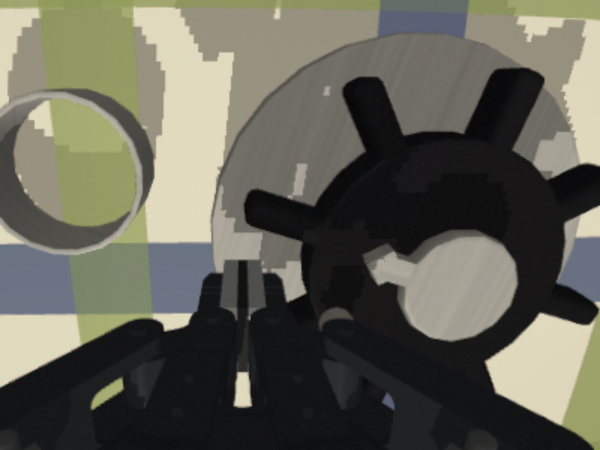

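```bash
python3 ang.py 11 '[[250,205],[362,87],[520,78],[592,315]]' '[[458,285],[368,262]]'
```

```text
cap [0.49339952 0.0881889 ] tabs (array([160.9, 118.2,  74. , 341.2]), array([0.0674, 0.0658, 0.064 , 0.0683])) ptr/stud (array([164.]), array([0.0305]))
```

The wheel now rests with its tabs at 164°+45k, so the stud should be at 209°, one click short, and there's no force on the finger. To be sure the finger is off, I'll lift it straight up and look.

Call:
send_rows --increments '[[[0, 0, -0.008, 0], [0, 0, -0.01, 0], [0, 0, -0.015, 0], [0, 0, -0.015, 0], [0, 0, -0.015, 0], [0, 0, -0.01, 0], [0, 0, 0, 0], [0, 0, 0, 0]]]'

```text
clock: 14.0
eef_pos: [0.426, 0.0762, 0.0941]
tool_rot: [1.0, 0.003, 0.022, 0.007]
ft_force: [-0.0, -0.4, 0.2]
grip_width: -0.0003
```

```bash
python3 st.py 12
```

```text
t 14.0 phi 187.2 r 0.0701 z 0.0941 F [-0.  -0.4  0.2] yaw 0.3 turn(+cw) -6.9 toolshift [0. 0. 0.] j6 1.76
```

View pics/w12.png

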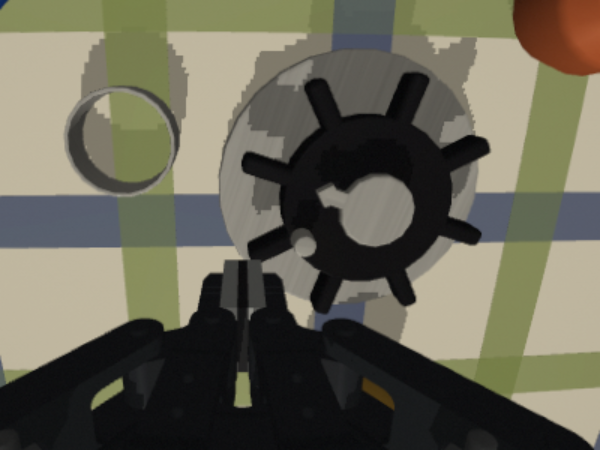

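```bash
python3 ang.py 12 '[[248,160],[317,84],[415,78],[485,145],[475,236],[408,300],[319,307],[253,250]]' '[[377,210],[320,194],[304,243]]'
python3 - <<'E'
from h import *
from workcell import bot
C=[.4935,.0865];o=bot.get_obs()
for f in(186.5,):
  a=np.radians(f);print(rel(o,[C[0]+.071*np.cos(a),C[1]+.071*np.sin(a),.0125],f-180))
E
```

```text
cap [0.494464   0.08703075] tabs (array([160.5, 117.1,  74.1,  26.9, 342.1, 296.6, 250.5, 203.8]), array([0.0669, 0.0666, 0.0652, 0.0667, 0.0661, 0.0661, 0.066 , 0.0656])) ptr/stud (array([163.9, 205.6]), array([0.0302, 0.0394]))
yaw 0.3 turn(+cw) -6.2 toolshift [-0.0062 -0.0035  0.0808]
```

The wheel is confirmed one click short: the stud is at 206° and the pointer at 164°. Re-entering at the mid-gap, 184°.

Call:
send_rows --increments '[[[-0.0025, -0.006, 0.01, -2], [0, 0, 0.015, -2], [0, 0, 0.015, 0], [0, 0, 0.015, 0], [0, 0, 0.012, 0], [0, 0, 0.008, 0], [0, 0, 0.006, 0], [0, 0, 0, 0]]]'

```text
clock: 14.9
eef_pos: [0.4203, 0.0824, 0.0018]
tool_rot: [0.999, 0.044, 0.015, 0.008]
ft_force: [-0.4, 0.2, -0.5]
grip_width: 0.0002
```

```bash
sed -i 's/C=np.array(\[.4955,.085\])/C=np.array([.4945,.087])/' st.py; python3 st.py 13
```

```text
t 14.9 phi 183.6 r 0.0743 z 0.0018 F [-0.4  0.2 -0.5] yaw 5.1 turn(+cw) 1.5 toolshift [0. 0. 0.] j6 1.69
```

View pics/w13.png

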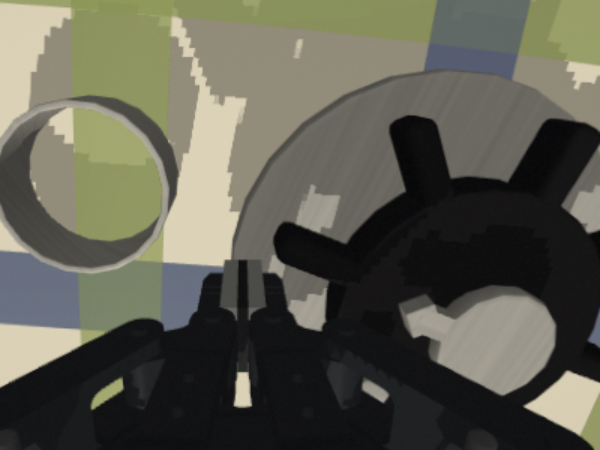

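The tip is at about 0.021, a bit low, so I'll raise it 8 mm and start the last push.

Call:
send_rows --increments '[[[0.002, 0, -0.004, 0], [0, 0, -0.004, 0], [0, -0.004, 0, 3], [0, -0.004, 0, 3], [0, -0.004, 0, 3], [0, -0.004, 0, 3], [0, -0.004, 0, 3], [0, 0, 0, 0]]]'

```text
clock: 15.8
eef_pos: [0.4259, 0.1013, 0.0164]
tool_rot: [0.995, -0.093, 0.021, 0.007]
ft_force: [-0.7, -1.3, -0.3]
grip_width: -0.0001
```

```bash
python3 st.py
```

```text
t 15.8 phi 168.2 r 0.0701 z 0.0164 F [-0.7 -1.3 -0.3] yaw -10.6 turn(+cw) 1.2 toolshift [0. 0. 0.] j6 2.01
```

Call:
send_rows --increments '[[[0, -0.004, 0.002, 3.3], [0, -0.004, 0.002, 3.3], [0, -0.004, 0, 3.3], [0, -0.004, 0, 3.3], [-0.0005, -0.0035, 0, 3.3], [-0.0005, -0.0035, 0, 3.3], [0, -0.003, 0, 3], [0, 0, 0, 0]]]'

```text
clock: 16.6
eef_pos: [0.4375, 0.1262, 0.0176]
tool_rot: [0.956, -0.291, 0.026, 0.001]
ft_force: [-0.4, -0.5, -0.6]
grip_width: 0.0002
```

```bash
python3 st.py 14
```

```text
t 16.6 phi 145.4 r 0.0692 z 0.0176 F [-0.4 -0.5 -0.6] yaw -33.9 turn(+cw) 0.7 toolshift [0. 0. 0.] j6 2.46
```

View pics/w14.png

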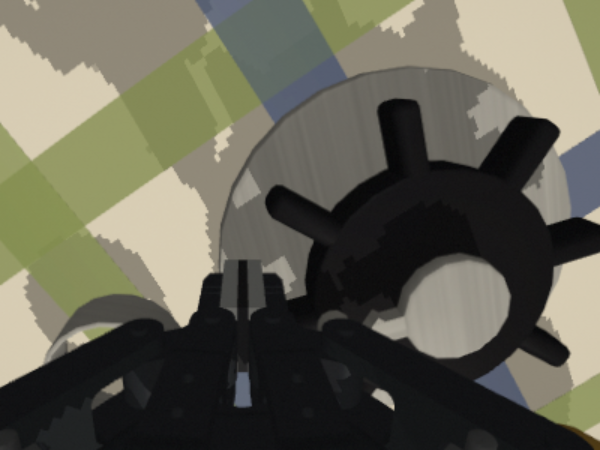

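It jumped: the next tab is ahead of the finger, and the stud at (333,320) sits by the pointer at (385,328). I'll centre the finger in the gap, wait, then lift away.

Call:
send_rows --increments '[[[0, -0.003, 0, 0], [0, 0, 0, 0], [0, 0, 0, 0], [0, 0, -0.006, 0], [0, 0, -0.01, 0], [0, 0, -0.02, 0], [0, 0, -0.03, 0], [0, 0, -0.03, 0]]]'

```text
clock: 17.5
eef_pos: [0.4302, 0.1286, 0.1149]
tool_rot: [0.957, -0.29, 0.021, 0.004]
ft_force: [0.4, -0.3, -0.3]
grip_width: 0.0
```

Call:
send_rows --increments '[[[-0.02, 0, -0.04, 0], [-0.02, 0, -0.04, 0], [-0.02, 0, -0.04, 0], [-0.02, 0, -0.02, 0], [-0.02, 0, 0, 0], [0, 0, 0, 0], [0, 0, 0, 0], [0, 0, 0, 0]]]'

```text
clock: 18.3
eef_pos: [0.3403, 0.189, 0.2678]
tool_rot: [0.956, -0.29, 0.028, -0.003]
ft_force: [0.5, 0.4, 0.1]
grip_width: 0.0
```

```bash
python3 st.py 15
```

```text
t 18.3 phi 146.5 r 0.1848 z 0.2678 F [0.5 0.4 0.1] yaw -33.8 turn(+cw) -0.3 toolshift [0. 0. 0.] j6 2.7
```

View pics/w15.png

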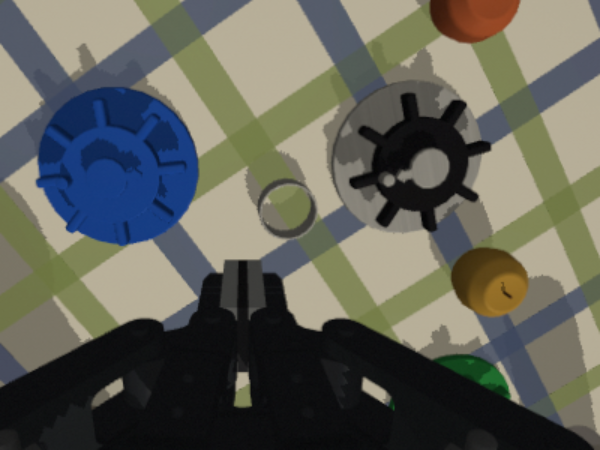

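The stud at (388,180) lines up with the pointer at (405,175) and the cap at (431,168). Nothing else looks disturbed. I'll run a numeric check and then hand in.

```bash
python3 ang.py 15 '[[353,183],[362,130],[408,98],[461,104],[487,146],[472,197],[430,227],[385,222]]' '[[431,168],[402,176],[388,180]]'
python3 - <<'E'
import pickle
from h import *
c0=pickle.load(open('top.pkl','rb'));c=pickle.load(open('v15.pkl','rb'))[0]
cv2.imwrite('pics/t15b.png',np.hstack([cv2.resize(k["image"][130:270,200:360,::-1],None,fx=2.5,fy=2.5) for k in(c0,c)]))
E
```

```text
cap [0.49581756 0.0855312 ] tabs (array([159.8, 118.3,  75.6,  28.9, 343. , 295.4, 248.5, 205.4]), array([0.0703, 0.0716, 0.0663, 0.0649, 0.0642, 0.0623, 0.0637, 0.0653])) ptr/stud (array([161.3, 161.4]), array([0.0281, 0.0416]))
```

View pics/t15b.png

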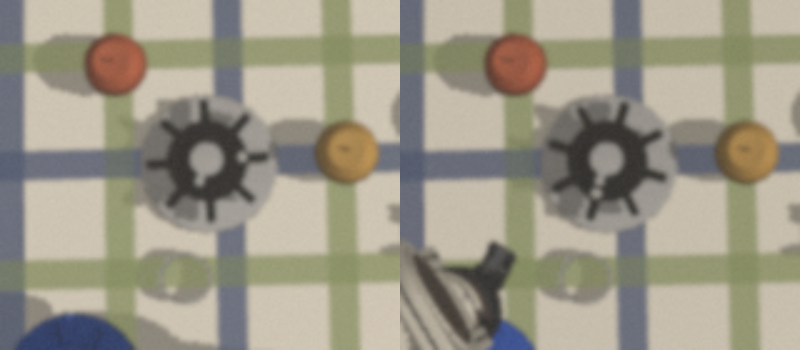

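The pointer is at 161.3° and the stud at 161.4°. The tally, apples and cutter are in the same places as in the first picture. Handing in.

```bash
python3 -c "
from workcell import order
print(order.job_done())"
```

```text
the job is handed in; nothing more can be done
None
```

The stud now rests at the pointer, and I handed the job in at about 18 s. No verdict was reported.

**What I did:** I pushed the black wheel's tabs clockwise with the closed fingertips. It first settled onto a stop two clicks short. The next click left it one short, where I lifted the finger and checked it in the camera. The last click brought the stud to the pointer, and I lifted clear.

**Last checks:**
- **Stud and pointer:** the stud is at 161.4° and the pointer at 161.3°, measured in the last wrist picture.
- **Surroundings:** the tally is within a few millimetres of where it started. In the first and last top pictures the apples and cutter look unmoved. I didn't compare the bowl, jar and honey, but the arm never worked near them.
- **Robot:** the arm is clear of everything, with the force reading near zero.

**What disagreed:**
- **Fingertip height:** the closed fingertips ended about 20 mm behind the tool point, not 11 mm ahead as stated. My first sweep therefore passed over the tabs without touching them; I measured the tip by depth and went lower.
- **Starting position:** the wheel started about 2.4 clicks short, between two stops.
- **Tally centre:** repeat measurements of the tally's centre from the wrist camera varied by 2–4 mm.

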